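# Feed one knob blank to the centre finder

### The arm

A 6-joint arm with a two-finger parallel gripper is mounted at the origin on the work surface. World frame = base frame: x ahead of the robot, y to its left, z up, the work surface at z = 0. Lengths are in m, angles in degrees, forces in N, time in s.
With the tool pointing down it reaches from about 0.35 to 0.725 m from the base axis. Payload 4.3 kg.
Tool frame: the origin (TCP) lies midway between the tips of the shut fingers; the grasp point (between the pads) lies grip_depth behind it (grip_depth is the distance from the TCP to the grasp point, in m); z points along the fingers, x is the direction in which the jaws open and shut, and the axes are right-handed (so a half turn about z gives the same grasp; the last joint's range is limited). The gripper opens to 85 mm and grips with 20 to 120 N. Pads are 22 mm wide; open, the fingers measure 114 mm over their backs; the gripper's body (76 mm by 85 mm) begins 54 mm behind the grasp point. The pads swing forward as they close: fully open they stand 13 mm farther back than shut.
Start: joints at [-79.486, 21.618, 4.641, 73.018, 0, 83.68], TCP at [0.167, -0.55, 0.203] pointing down, gripper open.
Joint ranges: [-156.06, 156.06], [-48.1, 94.91], [-58.44, 69.94], [-101.28, 121.22], [-78.64, 73.56], [-180, 180]. Speed limits (degrees/s): [147.25, 147.25, 180, 180, 180, 180].

### API

Orientations are given as [roll, pitch, yaw] about the fixed x, y, z axes, in that order (R = Rz(yaw) Ry(pitch) Rx(roll)).
In Python, from rig import get_state, capture, finish_job, grip_depth gives the robot as it stands. The module is installed in compiled form; this text tells all that it offers.
- The arm moves only by the tool drive_tool, never from a script. Its argument "series" is a list of rows, each a list of 7 numbers: the shift along the world's x, y, z in cm, then the turn, a rotation vector about the world's x, y, z in degrees, then the finger opening in cm, from 0 to 8.54. In form: [[tx, ty, tz, rx, ry, rz, grip], ...]. A call has 1 to 12 rows; each row shifts and turns the pose as measured when the row begins; what a row does not reach is not made up. A row lasts 1/10 s, in which the tool goes at most 50 mm and 8.59 degrees, less where a joint would pass 70% of its speed; a pose out of reach is approached as far as the arm can. A call with a gripper value outside its range is refused whole. The fingers move at their own pace and stop on an object; the grip force is fixed at half the most. Time passes only in rows, so rows that do not move let the fingers close. It gives the time, the measured TCP pose, the force and the opening at its end, in the units of the state.
- get_state(): the state, without advancing time (a new reading comes with each control period).
- capture(name): name is "scene" or "top"; returns a dict with "img" (480x640x3 uint8, blue, green, red), "intrinsics" (3x3 intrinsics, pixels), "R" (3x3) and "t" (3): a world point X has camera coordinates R X + t. Camera axes: x right, y down, z forward; pixel columns grow to the right and rows downward; lengths in m; the calibration is good to about 2 mm. A picture is of the moment at which its call begins. There is no depth.
- finish_job(): hands the job in, once; it reports no verdict.
The state is a dict: "t": time; "qpos": joint angles; "qvel": joint speeds; "tau": joint torques, N m; "tool_pos": TCP position; "ee_rot": TCP orientation; "wrist_force": force on the tool from outside, world axes, zero at the start; "wrist_torque": the same for the moment, N m; "gripper_width": finger opening in m.
Only numpy, scipy, OpenCV 4.12 (cv2) and the standard library are available. Lean on these libraries where they do the work, as an engineer would, in place of code of your own. Each camera call takes 0.05 s, during which the arm holds its last target. There are 200 camera calls.

### The job

Press the red plunger of the blank feeder all the way in, once, so that a single wooden blank comes out, and let the plunger spring back. Then nudge that blank aside with the fingertips, sliding it flat along the bench into the V of the centre finder until it rests against both fences, ready for its centre to be marked. Do not pick anything up, keep the other blanks in the magazine, leave everything else where it stands, and finish with the hand clear.

Things in the scene. Friction and masses are not known exactly. Their poses are not given: they have to be found in the camera images.
- feeder: Blank feeder screwed to the bench: clear-walled square magazine 60 mm wide (88 mm at its 20 mm tall battens), 60 mm long in x, 66 mm tall, and a plywood guide block 34 mm tall reaching 68 mm behind the origin. Origin: magazine axis, at bench height. x (level) points the way the plunger travels and the blank comes out; z up. Fixed, but placed and turned anew in each run.
- plunger (a joint): Travel of the sprung push bar along the feeder's +x, m: 0 out (rest), 0.085 fully in, on its stop. About 4 N starts it, 8 N at full travel (more if fast); it springs back when let go. Fully in, it leaves the lowest blank on the open bench with its centre about 81 mm ahead of the feeder's origin; the next blank drops in as the bar goes back.
- plunger_face (a point): Centre of the flat outer face of the red round knob on the rear end of the push bar: 44 mm across, 18 mm thick, centre 26 mm above the bench; 175 mm behind the feeder's origin when out, 90 mm behind it when fully in. It is pushed level, along the feeder's +x; its axes are the feeder's.
- blank0_center (a point): The lowest blank in the magazine, the one to be ejected: a light wooden disc, 48 mm across, 15 mm thick, lying flat, 15 to 30 g. Point: its centre, half-way up (7.5 mm above the bench when it lies flat).
- finder: Centre finder screwed to the bench: two dark fences, 18 mm tall and thick, 90 mm long, at 90 degrees, and a steel straightedge over the V. Origin: on the bench where the fences' inner faces meet. The V opens along its level -x axis. The straightedge, 20 to 22 mm up, reaches 44 mm from the corner along -x, 0 to 14 mm to +y; a blank passes beneath. Fixed, but placed and turned anew in each run.
- seat (a point): Where the centre of a blank is when it touches both fences: on the finder's centre line, 34 mm out from the corner along its -x, 7.5 mm above the bench. Its axes are the finder's.
- blank1: Like the lowest blank, number 1 above it in the stack. It stays in the magazine. Origin: centre of its underside.
- blank2: Like the lowest blank, number 2 above it in the stack. It stays in the magazine. Origin: centre of its underside.
- blank3: Like the lowest blank, number 3 above it in the stack. It stays in the magazine. Origin: centre of its underside.
- glue: Yellow glue bottle, 54 mm across, 150 mm tall. Origin: centre of its underside. Bystander.
- wax: Amber jar with a steel lid, 64 mm across, 60 mm tall. Origin: centre of its underside. Bystander.
- knob: Finished turned drawer knob standing on its foot, 38 mm across, 35 mm tall. Origin: centre of its underside. Bystander.
- bowl: Small turned wooden bowl, 116 mm across, 45 mm tall. Origin: centre of its underside. Bystander.
- gouge: Turning gouge lying down, wooden handle and steel shank along its x axis, 435 mm long, 34 mm tall. Origin: on its axis line, at bench level, near the ferrule. Bystander.
- caliper: Steel outside caliper lying flat, about 150 by 75 mm, 14 mm tall. Origin near its middle, at bench level. Bystander.
- pencil: Flat red carpenter's pencil lying along its x axis, 176 by 15 by 8 mm. Origin near its middle, at bench level. Bystander.
- awl: Scratch awl lying along its x axis, dark wooden handle, 150 mm long, 28 mm tall. Origin near its middle, at bench level. Bystander.
Mind the look-alikes: they are no part of the job. What is shaped like the feeder but pink is not meant.

How it is judged:
By the outcome, as a careful person would: the job done as asked, in the order asked, and still so for the second after the job is handed in, with the robot touching nothing.
It also fails if it takes over 58 s, if anything falls off the work surface, if the arm or the gripper's body presses on something with over 40 N, if the wrist force passes 120 N, or if a joint passes its speed limit or range.

## Working session

There is one attempt and no reset: what is moved stays moved. The work goes in short steps, Python scripts to look and compute and a tool call to move; the robot and the scene stay as the last step left them, time stands still between calls to the robot, and variables do not carry over. Pictures are saved under pics/ and viewed, about 8 in all and at most 12, crops included, and the job is handed in when it is done.

Besides the shell and the picture viewer there is one more tool, called after "Request:" as name(argument=value, ...), one argument or row to a line, values as JSON. drive_tool: Moves the arm, as the interface text tells. Its arguments: {"type":"object","properties":{"series":{"type":"array","items":{"type":"array","items":{"type":"number"}}}},"required":["series"]}

```bash
mkdir -p pics; cat > h.py <<'E'
import numpy as np, cv2
from rig import get_state, capture, finish_job, grip_depth
def ray(c,u,v,z):
    K=np.array(c["intrinsics"]);R=np.array(c["R"]);t=np.array(c["t"])
    d=R.T@np.linalg.inv(K)@np.array([u,v,1.]);o=-R.T@t
    return o+d*(z-o[2])/d[2]
def proj(c,X):
    p=np.array(c["intrinsics"])@(np.array(c["R"])@np.array(X)+np.array(c["t"]));return p[:2]/p[2]
E
python3 - <<'E'
from h import *
import pickle
for n in("scene","top"):
    c=capture(n);cv2.imwrite(f"pics/{n}0.png",c["img"]);pickle.dump(c,open(n+"0.pkl","wb"))
    print(n,-np.array(c["R"]).T@c["t"])
s=get_state();print(s,grip_depth)
E
```

```text
scene [1.0526368  0.7413762  0.80254704]
top [ 0.29219745 -0.01864404  1.40108338]
{'t': 0.1, 'qpos': array([-7.94846837e+01,  2.16566310e+01,  4.57117678e+00,  7.30176567e+01,
        4.46789556e-04,  8.36817981e+01]), 'qvel': array([ 0.04190223, -0.05868243,  0.14846958, -0.03260812, -0.00780865,
        0.03324546]), 'tau': array([ 9.34957534e-04, -4.64693964e+01,  2.70582157e+01,  1.20042230e-02,
       -1.30758167e-04, -7.90557380e-06]), 'tool_pos': array([ 0.16642299, -0.54973351,  0.20206909]), 'ee_rot': array([-1.79988209e+02,  1.02435425e-01, -7.31664717e+01]), 'wrist_force': array([0.07906615, 0.47884989, 0.01398397]), 'wrist_torque': array([-0.03310387, -0.06571262,  0.00530603]), 'gripper_width': 0.08589409957815854} 0.0187
```

View pics/top0.png

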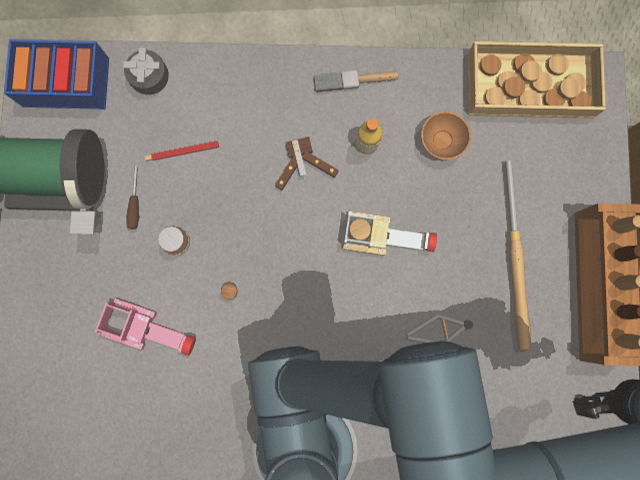

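View pics/scene0.png

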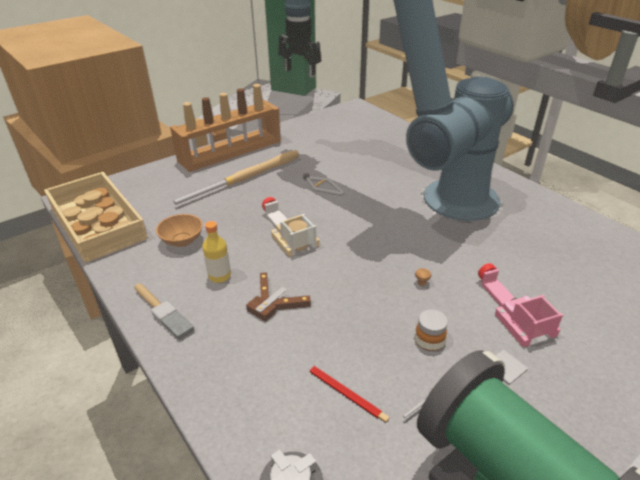

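Top view: the wooden feeder's magazine is at about (360,230) with its red knob at (433,241). The finder's corner is at about (300,143) and opens downwards. The pink look-alike is at lower left. Next I'll take a closer crop and measure.

```bash
python3 - <<'E'
from h import *
import pickle
T=pickle.load(open("top0.pkl","rb"));S=pickle.load(open("scene0.pkl","rb"))
a=cv2.resize(T["img"][125:265,265:445],None,fx=4,fy=4,interpolation=cv2.INTER_CUBIC)
cv2.imwrite("pics/c1.png",a)
b=cv2.resize(S["img"][185:330,235:335],None,fx=4,fy=4,interpolation=cv2.INTER_CUBIC)
cv2.imwrite("pics/c2.png",b)
for n,c,(x0,x1,y0,y1) in(("top",T,(415,445,225,260)),("scene",S,(255,285,190,220))):
    h=cv2.cvtColor(c["img"],cv2.COLOR_BGR2HSV).astype(int)
    m=((h[...,0]<8)|(h[...,0]>172))&(h[...,1]>150)
    v,u=np.nonzero(m[y0:y1,x0:x1]);print(n,u.mean()+x0,v.mean()+y0,u.min()+x0,u.max()+x0,v.min()+y0,v.max()+y0,len(u))
    print(ray(c,u.mean()+x0,v.mean()+y0,.03))
print(T["intrinsics"],T["R"])
E
```

```text
top 432.1272727272727 241.38181818181818 428 436 233 250 110
[ 0.46931109 -0.27735015  0.03      ]
scene 267.52777777777777 200.25 263 273 198 205 36
[ 0.46314759 -0.29371621  0.03      ]
[[607.41354728   0.         313.66060377]
 [  0.         607.41354728 234.0059113 ]
 [  0.           0.           1.        ]] [[ 0.02473073 -0.99968387 -0.00453256]
 [-0.99046683 -0.02388761 -0.13566445]
 [ 0.1355133   0.00784443 -0.99074447]]
```

View pics/c1.png

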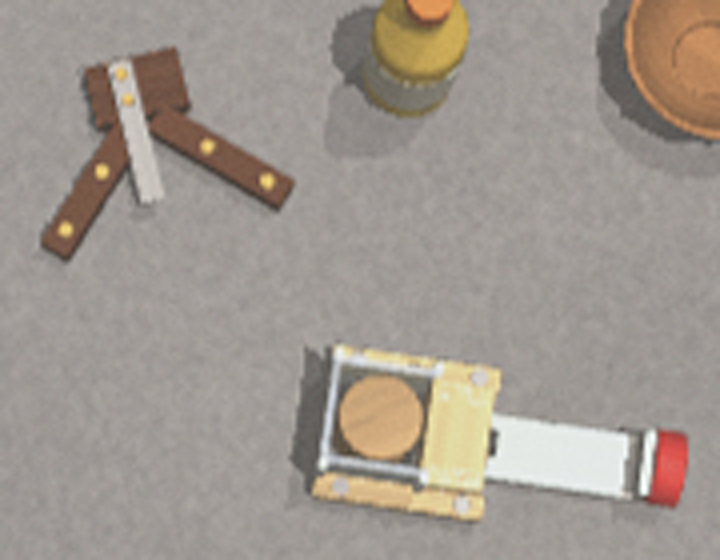

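```bash
cat > m.py <<'E'
from h import *
import pickle
T=pickle.load(open("top0.pkl","rb"))
P=lambda x,y,z:ray(T,265+(x+.5)/4-.5,125+(y+.5)/4-.5,z)[:2]
h=cv2.cvtColor(T["img"],cv2.COLOR_BGR2HSV).astype(int)
big=cv2.resize(T["img"][125:265,265:445],None,fx=4,fy=4,interpolation=cv2.INTER_CUBIC)
m=((big[...,2].astype(int)-big[...,0]>18)&(big[...,2]<150)).astype(np.uint8)
def fence(poly):
    k=np.zeros_like(m);cv2.fillPoly(k,[np.array(poly)],1)
    r=cv2.minAreaRect(np.argwhere((m&k)>0)[:,::-1].astype(np.float32));
    b=np.array([P(*p,.018) for p in cv2.boxPoints(r)])
    e=[np.linalg.norm(b[1]-b[0]),np.linalg.norm(b[2]-b[1])]
    i=int(np.argmax(e));d=b[i+1]-b[i];d/=np.linalg.norm(d);print("fence edges",e,b.mean(0));return b,d
L,dL=fence([(80,150),(112,135),(125,165),(75,280),(25,245)])
R,dR=fence([(180,100),(310,170),(290,225),(175,150)])
dL*=np.sign(-dL[0]);dR*=np.sign(-dR[0])
print("angle",np.degrees(np.arccos(dL@dR)))
ax=-(dL+dR);ax/=np.linalg.norm(ax)  # finder +x
# inner faces: centre line offset 9mm to opposite
def inner(b,d,o):
    c=b.mean(0);n=np.array([-d[1],d[0]]);n*=np.sign(n@(o-c));w=min(np.linalg.norm(b[1]-b[0]),np.linalg.norm(b[2]-b[1]));return c+n*.009
a=inner(L,dL,R.mean(0));b=inner(R,dR,L.mean(0))
s=np.linalg.solve(np.c_[dL,-dR],b-a);C=a+dL*s[0]
print("corner",C,"ax",ax,np.degrees(np.arctan2(ax[1],ax[0])),"seat",C-.034*ax)
bt=[P(*p,.02) for p in((338,347),(498,372),(480,518),(312,495))]
print("battens",np.round(bt,4))
bar=[P(498,416,.03),P(632,430,.03),P(490,484,.03),P(630,497,.03)];print("bar",np.round(bar,4))
d=(bar[0]-bar[1]+bar[2]-bar[3]);d1=d/np.linalg.norm(d)
d=(bt[0]-bt[1]+bt[3]-bt[2]);d2=d/np.linalg.norm(d);print("dirs",d1,d2)
blk=P(381,417,.060);print("stack top at z.06",blk)
k=ray(T,432.1,241.4,.035)[:2];print("knob",k, "knob rear", P(686,468,.026))
d=blk-k;print("axis dir blk-knob",d/np.linalg.norm(d),np.linalg.norm(d))
E
python3 m.py
```

```text
fence edges [np.float64(0.07703819728432973), np.float64(0.02064864155722521)] [0.62172836 0.05923775]
fence edges [np.float64(0.025472880701245294), np.float64(0.08444676070092115)] [ 0.64680354 -0.02168158]
angle 85.380031602221
corner [0.6666046  0.02325698] ax [0.97448718 0.22444317] 12.970136662581767 seat [0.63347204 0.01562591]
battens [[ 0.5357 -0.0882]
 [ 0.5233 -0.1804]
 [ 0.4387 -0.1708]
 [ 0.4495 -0.0748]]
bar [[ 0.4963 -0.1795]
 [ 0.49   -0.2558]
 [ 0.4571 -0.1752]
 [ 0.4516 -0.2547]]
dirs [0.07508605 0.99717706] [0.12263217 0.99245219]
stack top at z.06 [ 0.48966163 -0.11078262]
knob [ 0.46862221 -0.27634496] knob rear [ 0.46948915 -0.28720396]
axis dir blk-knob [0.12606473 0.99202202] 0.16689382154417975
```

View pics/c2.png

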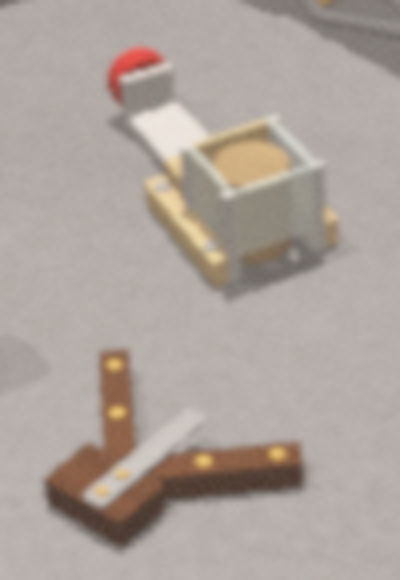

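Finder: corner (0.667,0.023), heading about 13°, seat about (0.633,0.016). Feeder: origin about (0.490,-0.112), heading about 83.3°. The knob face is at about (0.470,-0.287). I'll move behind the knob with the fingers shut.

Request:
drive_tool(
  series=[
    [3,2.3,0,0,0,7,0],
    [3,2.3,0,0,0,7,0],
    [3,2.3,0,0,0,7,0],
    [3,2.3,0,0,0,7,0],
    [3,2.3,0,0,0,7,0],
    [3,2.3,0,0,0,7,0],
    [3,2.3,0,0,0,7,0],
    [3,2.3,0,0,0,7,0],
    [3,2,0,0,0,7,0],
    [2.8,2,0,0,0,3.5,0],
    [0,0,0,0,0,0,0],
  ],
)

```text
t: 1.2
tool_pos: [0.4709, -0.3132, 0.1958]
ee_rot: [-179.7, 0.6, -4.1]
wrist_force: [-0.2, -1.2, -0.9]
gripper_width: 0.0002
```

Request:
drive_tool(
  series=[
    [-0.6,-1.5,-4,0,0,-2.6,0],
    [0,0,-4,0,0,0,0],
    [0,0,-4,0,0,0,0],
    [0,0,-3,0,0,0,0],
    [0,0,-2,0,0,0,0],
    [0,0,0,0,0,0,0],
  ],
)

```text
t: 1.8
tool_pos: [0.462, -0.3287, 0.0197]
ee_rot: [-179.9, 0.6, -6.9]
wrist_force: [-0.9, 0.9, 0.7]
gripper_width: -0.0
```

```bash
python3 - <<'E'
from h import *
a=capture("top")["img"][170:300,265:465];b=capture("scene")["img"][150:280,215:345]
cv2.imwrite("pics/d1.png",np.hstack([cv2.resize(x,None,fx=2.4,fy=2.4,interpolation=cv2.INTER_CUBIC) for x in(a,b)]))
s=get_state();print(s["tool_pos"],s["ee_rot"])
E
```

```text
[ 0.46411627 -0.33037792  0.02281012] [179.9809698    0.37493232  -6.9297978 ]
```

View pics/d1.png

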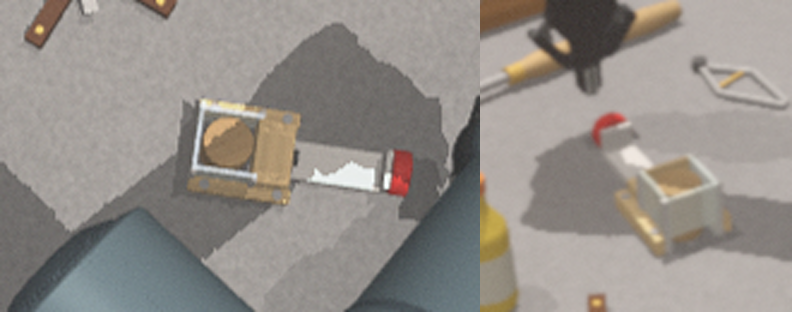

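The fingers stand behind the knob and in line with it (right panel, about (590,90) against the knob at (612,130)). I'll lower them slightly and press.

Request:
drive_tool(
  series=[
    [0.1,1.0,-0.7,0,0,0,0],
    [0.12,1.0,0,0,0,0,0],
    [0.15,1.2,0,0,0,0,0],
    [0.15,1.2,0,0,0,0,0],
    [0.15,1.2,0,0,0,0,0],
    [0.15,1.2,0,0,0,0,0],
    [0.15,1.2,0,0,0,0,0],
  ],
)

```text
t: 2.6
tool_pos: [0.4786, -0.2474, 0.0217]
ee_rot: [179.7, -0.2, -7.0]
wrist_force: [0.4, 0.1, -0.6]
gripper_width: -0.0001
```

```bash
python3 - <<'E'
from h import *
a=capture("top")["img"][170:300,265:465];b=capture("scene")["img"][150:280,215:345]
cv2.imwrite("pics/d2.png",np.hstack([cv2.resize(x,None,fx=2.4,fy=2.4,interpolation=cv2.INTER_CUBIC) for x in(a,b)]))
s=get_state();print(s["tool_pos"],s["wrist_force"],s["wrist_torque"])
E
```

```text
[ 0.47825562 -0.24654098  0.02145157] [-0.12193504  0.45375952  0.07403591] [ 0.00190041 -0.02529271 -0.01621837]
```

View pics/d2.png

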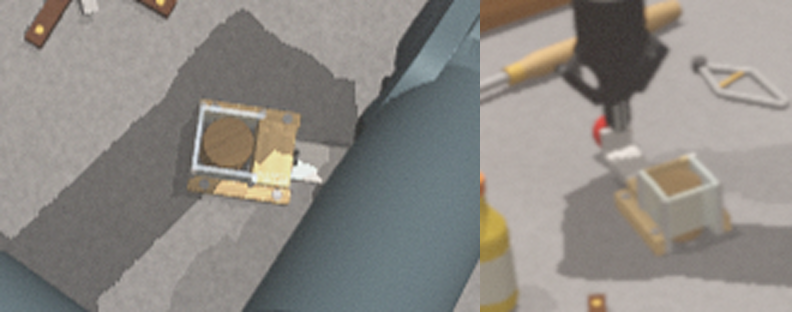

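```bash
python3 - <<'E'
from h import *
import pickle
c=pickle.load(open("scene0.pkl","rb"))
for n,X in(("tip now",[.478,-.2465,.0215]),("tip before",[.464,-.3304,.0228]),("face",[.4695,-.286,.026]),("face top",[.4695,-.286,.048]),("face bot",[.4695,-.286,.004])):
    p=proj(c,X);print(n,p,(p-[215,150])*2.4+[480,0])
i=cv2.imread("pics/d2.png")[:,480:];h=cv2.cvtColor(i,cv2.COLOR_BGR2HSV).astype(int)
for f in("d1","d2"):
    h=cv2.cvtColor(cv2.imread(f"pics/{f}.png")[:220,480:],cv2.COLOR_BGR2HSV).astype(int)
    v,u=np.nonzero(((h[...,0]<8)|(h[...,0]>172))&(h[...,1]>150));print(f,u.min()+480,u.max()+480,v.min(),v.max())
E
```

```text
tip now [272.50352226 212.42132442] [618.00845343 149.81117861]
tip before [260.41245881 196.80138192] [588.98990115 112.32331661]
face [267.17555391 203.48375084] [605.22132938 128.36100202]
face top [266.59014283 196.70018203] [603.81634279 112.08043687]
face bot [267.74981032 210.13806261] [606.59954476 144.33135027]
d1 595 621 116 135
d2 595 605 119 135
```

```bash
python3 - <<'E'
from h import *
c=capture("scene");s=get_state();i=cv2.resize(c["img"][130:240,220:330],None,fx=5,fy=5,interpolation=cv2.INTER_CUBIC)
for dz in(0,.01,.02,.03):
    p=(proj(c,s["tool_pos"]+np.array([0,0,dz]))-[220,130]+.5)*5;cv2.circle(i,tuple(int(x) for x in p),3,(0,255,0),-1)
cv2.imwrite("pics/e1.png",i)
E
```

```text
(no output)
```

View pics/e1.png

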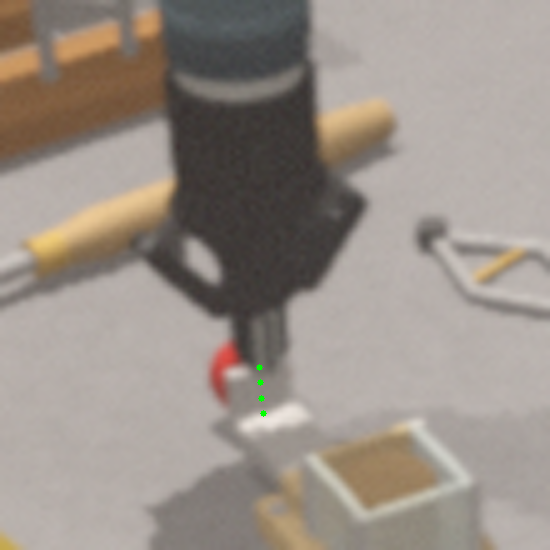

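```bash
python3 - <<'E'
from h import *
import pickle
a=cv2.resize(pickle.load(open("scene0.pkl","rb"))["img"][150:280,215:345],None,fx=2.4,fy=2.4,interpolation=cv2.INTER_CUBIC)
for f,x in(("d1",109),("d2",138)):
    b=cv2.imread(f"pics/{f}.png")[:,480:]
    print(f);[print(y,a[y,x],b[y,x]) for y in range(80,165,6)]
E
```

```text
d1
80 [166 170 178] [ 93  99 103]
86 [165 169 177] [100 105 109]
92 [167 170 180] [105 111 117]
98 [166 170 178] [162 166 173]
104 [165 169 177] [169 174 181]
110 [167 172 180] [169 173 181]
116 [169 173 180] [170 175 183]
122 [164 168 176] [166 170 178]
128 [161 165 179] [156 160 171]
134 [160 164 175] [114 118 132]
140 [164 168 176] [104 106 115]
146 [166 172 179] [107 111 116]
152 [166 172 179] [121 126 131]
158 [164 168 176] [117 121 128]
164 [163 168 175] [117 120 126]
d2
80 [166 171 179] [60 63 67]
86 [165 170 177] [59 60 66]
92 [168 172 179] [61 61 67]
98 [165 170 177] [55 56 61]
104 [165 169 177] [80 82 88]
110 [165 171 183] [ 96 101 105]
116 [ 83  90 215] [ 99 105 109]
122 [ 88  95 160] [104 110 114]
128 [169 176 187] [103 108 113]
134 [123 129 137] [119 127 133]
140 [127 135 141] [126 132 140]
146 [128 134 141] [131 136 143]
152 [209 216 224] [212 219 227]
158 [222 229 237] [175 182 190]
164 [218 226 234] [141 148 156]
```

The visible fingertips are about 25 mm higher than the reported TCP, and they passed over the knob without moving it. I'll back off and find the true height by touching the bench.

Request:
drive_tool(
  series=[
    [-0.5,-3,0.2,0,0,0,0],
    [-0.5,-3,0,0,0,0,0],
    [-0.5,-2.8,0,0,0,0,0],
    [0,0,0,0,0,0,0],
    [0,0,-0.7,0,0,0,0],
    [0,0,-0.6,0,0,0,0],
    [0,0,0,0,0,0,0],
  ],
)

```text
t: 3.45
tool_pos: [0.4626, -0.3392, 0.0089]
ee_rot: [179.6, -0.1, -6.9]
wrist_force: [-0.3, 0.5, -0.4]
gripper_width: -0.0001
```

```bash
python3 - <<'E'
from h import *
s=get_state();print(s["tool_pos"],s["wrist_force"],s["qpos"])
c=capture("scene");cv2.imwrite("pics/f1raw.png",c["img"])
print(proj(c,s["tool_pos"]))
a=cv2.imread("pics/scene0.png").astype(int);b=c["img"].astype(int)
u=int(round(proj(c,s["tool_pos"])[0]))
for v in range(182,206):print(v,a[v,u].sum()//3,b[v,u].sum()//3,end="; ")
E
```

```text
[ 0.46264778 -0.33923586  0.00893924] [-0.31315199  0.51250239 -0.42673482] [-42.43190972  28.61756591 -14.76550039  46.24837595  -0.25824029
  54.44442127]
[259.56330221 199.42906664]
182 169 89; 183 171 87; 184 170 89; 185 171 91; 186 169 90; 187 169 90; 188 172 89; 189 170 94; 190 171 100; 191 171 123; 192 171 157; 193 170 172; 194 171 173; 195 172 173; 196 174 174; 197 174 176; 198 174 175; 199 170 172; 200 170 171; 201 169 164; 202 170 137; 203 169 115; 204 168 106; 205 167 109;
```

Request:
drive_tool(
  series=[
    [0,0,-0.7,0,0,0,0],
    [0,0,-0.7,0,0,0,0],
    [0,0,-0.4,0,0,0,0],
    [0,0,0,0,0,0,0],
  ],
)

```text
t: 3.9
tool_pos: [0.4628, -0.3369, -0.0107]
ee_rot: [179.6, -0.1, -6.7]
wrist_force: [-0.1, 0.5, 0.3]
gripper_width: -0.0002
```

```bash
cat > tip.py <<'E'
from h import *
s=get_state();c=capture("scene")
print(s["tool_pos"],s["wrist_force"])
p=proj(c,s["tool_pos"]);u=int(round(p[0]));print(p)
a=cv2.imread("pics/scene0.png").astype(int);b=c["img"].astype(int)
print([(v,a[v,u].sum()//3,b[v,u].sum()//3) for v in range(int(p[1])-14,int(p[1])+8)])
E
python3 tip.py
```

```text
[ 0.46281585 -0.33688954 -0.01067974] [-0.05701752  0.490677    0.30809265]
[260.50669958 205.59534331]
[(191, np.int64(171), np.int64(89)), (192, np.int64(171), np.int64(90)), (193, np.int64(169), np.int64(90)), (194, np.int64(173), np.int64(91)), (195, np.int64(173), np.int64(90)), (196, np.int64(172), np.int64(94)), (197, np.int64(175), np.int64(113)), (198, np.int64(174), np.int64(150)), (199, np.int64(172), np.int64(166)), (200, np.int64(169), np.int64(162)), (201, np.int64(167), np.int64(139)), (202, np.int64(163), np.int64(115)), (203, np.int64(156), np.int64(105)), (204, np.int64(153), np.int64(103)), (205, np.int64(152), np.int64(102)), (206, np.int64(149), np.int64(102)), (207, np.int64(154), np.int64(101)), (208, np.int64(165), np.int64(103)), (209, np.int64(169), np.int64(111)), (210, np.int64(172), np.int64(121)), (211, np.int64(173), np.int64(126)), (212, np.int64(170), np.int64(124))]
```

The reported z is negative with no contact, so the z reading is biased by about 25 mm. True tip height is now about 15 mm. I'll probe the bench gently.

Request:
drive_tool(
  series=[
    [0,0,-0.5,0,0,0,0],
    [0,0,-0.3,0,0,0,0],
    [0,0,0,0,0,0,0],
  ],
)

```text
t: 4.25
tool_pos: [0.4633, -0.3373, -0.0187]
ee_rot: [179.6, -0.2, -6.7]
wrist_force: [-0.9, 0.1, 0.3]
gripper_width: -0.0
```

Request:
drive_tool(
  series=[
    [0,0,-0.3,0,0,0,0],
    [0,0,0,0,0,0,0],
  ],
)

```text
t: 4.45
tool_pos: [0.4634, -0.3375, -0.0218]
ee_rot: [179.6, -0.2, -6.7]
wrist_force: [0.4, -0.1, 0.1]
gripper_width: 0.0
```

Request:
drive_tool(
  series=[
    [0,0,-0.2,0,0,0,0],
    [0,0,0,0,0,0,0],
  ],
)

```text
t: 4.65
tool_pos: [0.4635, -0.3376, -0.0239]
ee_rot: [179.6, -0.2, -6.7]
wrist_force: [0.1, 0.6, 0.6]
gripper_width: 0.0002
```

Request:
drive_tool(
  series=[
    [0,0,-0.2,0,0,0,0],
    [0,0,0,0,0,0,0],
  ],
)

```text
t: 4.85
tool_pos: [0.4635, -0.3377, -0.0259]
ee_rot: [179.6, -0.2, -6.7]
wrist_force: [0.6, 0.4, -2.1]
gripper_width: 0.0005
```

Request:
drive_tool(
  series=[
    [0,0,-0.2,0,0,0,0],
    [0,0,0,0,0,0,0],
  ],
)

```text
t: 5.05
tool_pos: [0.4636, -0.3377, -0.028]
ee_rot: [179.6, -0.2, -6.7]
wrist_force: [0.8, -0.4, 0.1]
gripper_width: -0.0001
```

Request:
drive_tool(
  series=[
    [0,0,-0.2,0,0,0,0],
    [0,0,0,0,0,0,0],
  ],
)

```text
t: 5.25
tool_pos: [0.4641, -0.3382, -0.0277]
ee_rot: [179.5, -0.3, -6.7]
wrist_force: [0.6, 0.3, -0.2]
gripper_width: -0.0
```

```bash
python3 tip.py
```

```text
[ 0.46410162 -0.33818732 -0.02770882] [ 0.58802565  0.25775876 -0.24461053]
[260.35917805 210.4920003 ]
[(196, np.int64(174), np.int64(102)), (197, np.int64(174), np.int64(101)), (198, np.int64(174), np.int64(100)), (199, np.int64(170), np.int64(101)), (200, np.int64(170), np.int64(100)), (201, np.int64(169), np.int64(101)), (202, np.int64(170), np.int64(105)), (203, np.int64(169), np.int64(104)), (204, np.int64(168), np.int64(106)), (205, np.int64(167), np.int64(107)), (206, np.int64(169), np.int64(105)), (207, np.int64(168), np.int64(105)), (208, np.int64(169), np.int64(118)), (209, np.int64(171), np.int64(123)), (210, np.int64(172), np.int64(124)), (211, np.int64(171), np.int64(122)), (212, np.int64(171), np.int64(122)), (213, np.int64(172), np.int64(124)), (214, np.int64(172), np.int64(125)), (215, np.int64(170), np.int64(124)), (216, np.int64(169), np.int64(119)), (217, np.int64(169), np.int64(124))]
```

z stalled at -0.028, so that is bench contact and the true height is the reported z plus 0.028. The wrist force still reads about 0, so it can't be trusted. I'll use stall and joint torque instead. Lifting to about 15 mm true and pressing.

Request:
drive_tool(
  series=[
    [0,0,1.5,0,0,0,0],
    [0.15,1.2,0,0,0,0,0],
    [0.12,1.0,0,0,0,0,0],
    [0.12,1.0,0,0,0,0,0],
    [0.12,1.0,0,0,0,0,0],
    [0.12,1.0,0,0,0,0,0],
    [0.12,1.0,0,0,0,0,0],
    [0,0,0,0,0,0,0],
  ],
)

```text
t: 6.1
tool_pos: [0.4712, -0.2758, -0.014]
ee_rot: [178.8, -0.1, -6.8]
wrist_force: [-0.8, -4.1, -0.6]
gripper_width: 0.0006
```

```bash
python3 - <<'E'
from h import *
s=get_state();c=capture("scene");print(s["tool_pos"],s["wrist_force"],s["tau"])
cv2.imwrite("pics/g1.png",np.hstack([cv2.resize(x,None,fx=3,fy=3,interpolation=cv2.INTER_CUBIC) for x in(c["img"][170:300,215:345],capture("top")["img"][170:300,265:395])]))
E
```

```text
[ 0.47122715 -0.27576391 -0.01401744] [-0.79683079 -4.07281566 -0.55445123] [  2.64426358 -45.65392613  20.54455161   0.57863709   1.15915317
   0.06207973]
```

View pics/g1.png

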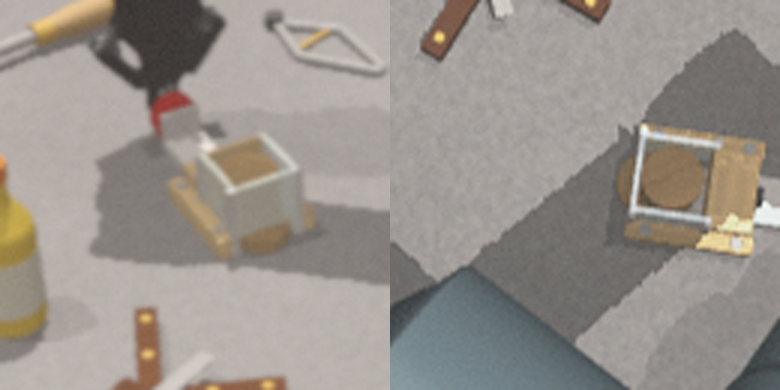

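The fingers are behind the knob, the blank is starting to come out (right panel, (622,185)), and the force reads 4 N. I'll keep pushing.

Request:
drive_tool(
  series=[
    [0.12,1.0,0,0,0,0,0],
    [0.12,1.0,0,0,0,0,0],
    [0.12,1.0,0,0,0,0,0],
    [0.12,1.0,0,0,0,0,0],
    [0.12,1.0,0,0,0,0,0],
    [0.08,0.7,0,0,0,0,0],
    [0,0,0,0,0,0,0],
  ],
)

```text
t: 6.9
tool_pos: [0.4763, -0.2325, -0.0137]
ee_rot: [177.3, 0.0, -7.5]
wrist_force: [-1.2, -7.1, -0.4]
gripper_width: 0.0001
```

Request:
drive_tool(
  series=[
    [0.06,0.5,0,0,0,0,0],
    [0.06,0.5,0,0,0,0,0],
  ],
)

```text
t: 7.1
tool_pos: [0.4769, -0.2268, -0.0136]
ee_rot: [176.8, 0.1, -7.7]
wrist_force: [-2.0, -7.7, -0.8]
gripper_width: 0.0003
```

Request:
drive_tool(
  series=[
    [0.06,0.8,0,1.5,0,0.5,0],
    [0.06,0.8,0,1.5,0,0.5,0],
    [0.06,0.8,0,1,0,0,0],
  ],
)

```text
t: 7.4
tool_pos: [0.4786, -0.211, -0.0139]
ee_rot: [179.9, 0.6, -6.9]
wrist_force: [-4.5, -22.8, -6.3]
gripper_width: -0.0001
```

Request:
drive_tool(
  series=[
    [0.06,0.8,0,1,0,0,0],
    [0.06,0.8,0,1,0,0,0],
  ],
)

```text
t: 7.6
tool_pos: [0.4782, -0.2109, -0.0139]
ee_rot: [-179.9, 1.0, -7.3]
wrist_force: [-5.2, -22.6, -6.3]
gripper_width: -0.0003
```

It stalled at y=-0.211 with 22 N, so the plunger is on its stop. I'll let it spring back, retreat, lift and take a look.

Request:
drive_tool(
  series=[
    [-0.12,-1.0,0,0,0,0,0],
    [-0.2,-1.6,0,0,0,0,0],
    [-0.2,-1.6,0,0,0,0,0],
    [-0.2,-1.6,0,0,0,0,0],
    [-0.2,-1.8,0,0,0,0,0],
    [-0.2,-1.8,0,0,0,0,0],
    [-0.2,-1.8,0,0,0,0,0],
    [-0.2,-1.8,0,0,0,0,0],
    [0,0,0,0,0,0,0],
    [0,0,4,0,0,0,0],
    [0,0,4.5,0,0,0,0],
    [0,0,4.5,0,0,0,0],
  ],
)

```text
t: 8.8
tool_pos: [0.4547, -0.3443, 0.1097]
ee_rot: [-178.8, 1.9, -7.5]
wrist_force: [0.3, 0.2, 0.8]
gripper_width: 0.0003
```

Request:
drive_tool(
  series=[
    [0,0,3,0,0,8,2.4],
    [-4,0,2,0,0,8,2.4],
    [-4,0,0,0,0,8,2.4],
    [0,0,0,0,0,8,2.4],
    [0,0,0,0,0,8,2.4],
    [0,0,0,0,0,8,2.4],
  ],
)

```text
t: 9.4
tool_pos: [0.3755, -0.3439, 0.1693]
ee_rot: [-179.2, 1.3, 42.6]
wrist_force: [1.1, -0.1, -0.1]
gripper_width: 0.024
```

```bash
python3 - <<'E'
from h import *
import pickle
T=capture("top");S=capture("scene");pickle.dump((T,S),open("p2.pkl","wb"))
cv2.imwrite("pics/h1.png",np.hstack([cv2.resize(T["img"][120:280,260:450],None,fx=2.2,fy=2.2,interpolation=cv2.INTER_CUBIC),cv2.resize(S["img"][175:335,215:375],None,fx=2.2,fy=2.2,interpolation=cv2.INTER_CUBIC)]))
s=get_state();print(s["tool_pos"],s["ee_rot"],s["gripper_width"])
E
```

```text
[ 0.37578819 -0.34396402  0.16927292] [-179.16899221    1.30742119   42.28374908] 0.023726681321495934
```

View pics/h1.png

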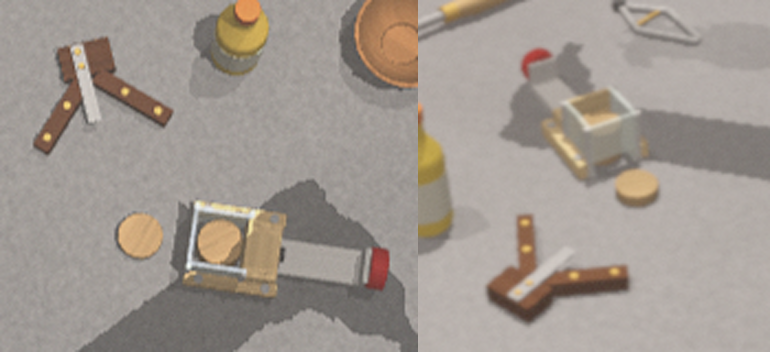

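The blank is out at about (140,236) in the left panel and the plunger is back out. The stack is still in the magazine and the hand is clear. Now I'll measure the blank and refine the finder using the far (outer) top edges of its fences.

```bash
cat > m2.py <<'E'
from h import *
import pickle
def blank(T,win):
    x0,x1,y0,y1=win;g=T["img"][y0:y1,x0:x1].astype(int)
    m=((g[...,2]-g[...,0]>45)).astype(np.uint8)
    n,l,st,ce=cv2.connectedComponentsWithStats(m)
    i=1+np.argmax(st[1:,4]);print("blank px",ce[i]+[x0,y0],st[i]);return ray(T,*(ce[i]+[x0,y0]),.012)[:2]
def finder(T):
    f=4;big=cv2.resize(T["img"][125:265,265:445],None,fx=f,fy=f,interpolation=cv2.INTER_CUBIC).astype(int)
    m=(big[...,2]-big[...,0]>18)&(big.sum(2)<400)
    P=lambda p:ray(T,265+(p[0]+.5)/f-.5,125+(p[1]+.5)/f-.5,.018)[:2]
    Rp=np.array([P((x,80+np.argmax(m[80:,x]))) for x in range(200,282,3)])     # first brown from above
    Lp=np.array([P((np.argmax(m[y]),y)) for y in range(150,232,3)])            # first brown from the left
    out=[]
    for q,nn in((Lp,np.array([-.3,-1.])),(Rp,np.array([-.7,1.]))):
        vx,vy,x,y=cv2.fitLine(q.astype(np.float32),cv2.DIST_HUBER,0,.001,.001).ravel()
        d=np.array([vx,vy])*-np.sign(vx);n=np.array([-d[1],d[0]]);n*=np.sign(n@nn);out.append((np.array([x,y])+n*.018,d))
        print("resid",np.std((q-[x,y])@n),d)
    (a,dL),(b,dR)=out;print("angle",np.degrees(np.arccos(dL@dR)))
    s=np.linalg.solve(np.c_[dL,-dR],b-a);C=a+dL*s[0];ax=-(dL+dR);ax/=np.linalg.norm(ax)
    return C,ax
E
python3 - <<'E'
from m2 import *
T,S=pickle.load(open("p2.pkl","rb"))
b=blank(T,(305,340,205,250));C,ax=finder(T)
print("blank",b,"C",C,"ax",ax,np.degrees(np.arctan2(ax[1],ax[0])),"seat",C-.034*ax,"delta",C-.034*ax-b)
E
```

```text
blank px [323.36196319 226.55521472] [  9  12  20  20 326]
resid 0.00020951958493784208 [-0.8676566   0.49716395]
resid 0.00028036539623260253 [-0.4983335  -0.86698544]
angle 89.92274
blank [ 0.50011717 -0.02963857] C [0.66356325 0.02578476] ax [0.9652503  0.26132715] 15.148826 seat [0.63074476 0.01689963] delta [0.13062758 0.04653821]
```

Clean fit: the fences are 89.9° apart. The seat is at (0.6307,0.0169), heading 15.1°, and the blank is at (0.5001,-0.0296). I'll stage behind the blank with the jaws 22 mm apart as a cradle, yaw about 105°.

Request:
drive_tool(
  series=[
    [0.7,3.1,0,0,0,7,2.2],
    [0.7,3.1,0,0,0,7,2.2],
    [0.7,3.1,0,0,0,7,2.2],
    [0.7,3.1,0,0,0,7,2.2],
    [0.7,3.1,0,0,0,7,2.2],
    [0.7,3.1,0,0,0,7,2.2],
    [0.7,3.1,0,0,0,7,2.2],
    [0.7,3.1,0,0,0,7,2.2],
    [0.7,3.1,0,0,0,7,2.2],
    [0.6,2.8,0,0,0,0,2.2],
    [0,0,0,0,0,0,2.2],
  ],
)

```text
t: 10.6
tool_pos: [0.4461, -0.0223, 0.1678]
ee_rot: [-179.2, 0.9, 105.8]
wrist_force: [-0.1, -1.1, -0.6]
gripper_width: 0.022
```

```bash
cat > go.py <<'E'
from h import *
import sys
from scipy.spatial.transform import Rotation as Ro
s=get_state();g=np.array([float(x) for x in sys.argv[1:4]])
R=Ro.from_euler("xyz",s["ee_rot"],degrees=True);G=Ro.from_euler("xyz",[180,0,float(sys.argv[4])],degrees=True)
print("cm",((g-s["tool_pos"])*100).round(2),"rotvec",(G*R.inv()).as_rotvec(degrees=True).round(1),s["tool_pos"],s["gripper_width"],s["wrist_force"],s["qpos"].round(0))
E
python3 go.py .445 -.037 .05 105
```

```text
cm [ -0.11  -1.47 -11.78] rotvec [ 1.1 -0.5 -0.8] [ 0.44608025 -0.02232377  0.16782979] 0.021998945456115353 [-0.12674554 -1.06004918 -0.62015993] [-10.   8. -19.  64.  -1. -26.]
```

Request:
drive_tool(
  series=[
    [-0.1,-1.4,-3,1.1,-0.5,-0.8,2.2],
    [0,0,-4,0,0,0,2.2],
    [0,0,-4,0,0,0,2.2],
    [0,0,-3,0,0,0,2.2],
    [0,0,-2,0,0,0,2.2],
    [0,0,-1.4,0,0,0,2.2],
    [0,0,0,0,0,0,2.2],
  ],
)

```text
t: 11.3
tool_pos: [0.4456, -0.0378, -0.0109]
ee_rot: [179.8, 0.0, 104.0]
wrist_force: [0.2, 0.1, 0.4]
gripper_width: 0.0221
```

```bash
python3 go.py .445 -.037 -.022 105; python3 - <<'E'
from h import *
c=capture("scene");s=get_state();x0,y0=250,185
i=cv2.resize(c["img"][y0:y0+110,x0:x0+130],None,fx=5,fy=5,interpolation=cv2.INTER_CUBIC)
for sg in(-1,1):
  for dz in(0,.028):
    p=s["tool_pos"]+np.array([np.cos(np.radians(105))*.011*sg,np.sin(np.radians(105))*.011*sg,dz])
    q=(proj(c,p)-[x0,y0]+.5)*5;cv2.circle(i,tuple(int(v) for v in q),3,(0,255,0) if dz else (0,0,255),-1)
cv2.imwrite("pics/i1.png",i)
E
```

```text
cm [-0.06  0.08 -1.11] rotvec [-0.   0.2  1. ] [ 0.4456254  -0.03783427 -0.01087481] 0.02205520796310431 [0.23691383 0.0668113  0.44338053] [-13.  18. -36.  36.   0. -27.]
```

View pics/i1.png

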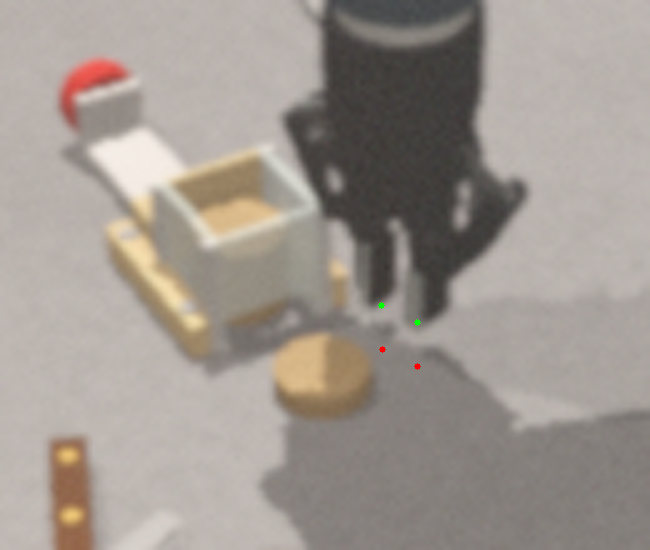

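The green dots (reported pose + 28 mm) sit on the fingertips at (380,303) and (417,322), so the offset holds here too. The blank lies ahead at (323,375). Lowering and pushing.

Request:
drive_tool(
  series=[
    [0,0.1,-0.9,0,0,1,2.2],
    [0,0,0,0,0,0,2.2],
    [1.2,0,0,0,0,0,2.2],
    [1.2,0.1,0,0,0,0,2.2],
    [1.1,0.35,0,0,0,0,2.2],
    [1.1,0.4,0,0,0,0,2.2],
    [1.1,0.4,0,0,0,0,2.2],
    [1.1,0.4,0,0,0,0,2.2],
    [1.1,0.4,0,0,0,0,2.2],
    [0,0,0,0,0,0,2.2],
  ],
)

```text
t: 12.35
tool_pos: [0.5075, -0.0141, -0.0172]
ee_rot: [-178.4, -0.5, 104.2]
wrist_force: [0.1, -0.6, -0.2]
gripper_width: 0.0221
```

```bash
cat > st.py <<'E'
from m2 import *
s=get_state();T=capture("top");print(s["tool_pos"],s["ee_rot"].round(1),s["wrist_force"].round(1))
try: print("blank top",blank(T,(280,345,150,250)))
except Exception as e: print(e)
S=capture("scene");cv2.imwrite("pics/st.png",S["img"])
E
python3 st.py; python3 go.py .5975 .008 -.020 105
```

```text
[ 0.5075364  -0.0141121  -0.01715293] [-178.4   -0.5  104.2] [ 0.1 -0.6 -0.2]
blank px [343.625 246.375] [63 94  2  5  8]
blank top [ 0.45513591 -0.07729426]
cm [ 9.23  2.22 -0.24] rotvec [-0.  -1.9  0.8] [ 0.5051776  -0.0142494  -0.01760745] 0.02153348143648055 [-0.35840823 -1.47681856 -0.42310862] [ -9.  26. -25.  42.  -0. -23.]
```

```bash
cat > sb.py <<'E'
from m2 import *
c=capture("scene");g=c["img"].astype(int);s=get_state()
ax=np.array([np.cos(np.radians(15.1)),np.sin(np.radians(15.1))])
e=np.array([*(s["tool_pos"][:2]+.0323*ax),.0075]);p=proj(c,e);print("expected px",p,e[:2])
m=((g[...,2]-g[...,0]>40)&(g[...,2]>110)).astype(np.uint8)
n,l,st,ce=cv2.connectedComponentsWithStats(m)
for i in range(1,n):
    if st[i,4]>60 and np.hypot(*(ce[i]-p))<40:
        x,y,w,h=st[i,:4];print(st[i],ce[i],ray(c,x+w/2-.5,y+h/2-.5,.0075)[:2].round(4))
E
python3 sb.py
```

```text
expected px [307.92938948 271.81265915] [ 0.53519008 -0.00579036]
[292 263  20  16 268] [301.56716418 270.1119403 ] [ 0.5445 -0.0189]
```

Scene view: the blank is 15 mm off the cradle's centre, riding on the front of one finger. I'll back off, recentre and push again.

Request:
drive_tool(
  series=[
    [-2,-0.5,0,0,-1,0,2.2],
    [0,-0.3,-0.2,0,-0.9,0.8,2.2],
    [0.5,-0.9,-0.2,0,0,0,2.2],
    [0,0,0,0,0,0,2.2],
  ],
)

```text
t: 12.9
tool_pos: [0.4877, -0.0309, -0.0215]
ee_rot: [179.9, -0.2, 105.0]
wrist_force: [1.5, 3.1, 1.8]
gripper_width: 0.0217
```

```bash
python3 sb.py; python3 - <<'E'
from m2 import *
T,c=pickle.load(open("p2.pkl","rb"));g=c["img"].astype(int)
m=((g[...,2]-g[...,0]>40)&(g[...,2]>110)).astype(np.uint8)
n,l,st,ce=cv2.connectedComponentsWithStats(m);p=proj(c,[.5001,-.0296,.0075]);print("cal",p)
for i in range(1,n):
    if st[i,4]>60 and np.hypot(*(ce[i]-p))<15:
        x,y,w,h=st[i,:4];print(st[i],ce[i],ray(c,x+w/2-.5,y+h/2-.5,.0075)[:2].round(4))
E
python3 go.py .494 -.0325 -.021 105
```

```text
expected px [309.36024543 265.37258014] [ 0.51881429 -0.02260327]
[271 224  21  32 234] [280.98290598 239.88034188] [ 0.5164 -0.1487]
[292 262  20  17 273] [301.54578755 269.84981685] [ 0.5434 -0.0203]
cal [313.92721588 260.80685706]
[305 252  19  16 251] [313.85258964 259.32270916] [ 0.497  -0.0335]
cm [ 0.64 -0.15  0.04] rotvec [-0.2  0.  -0. ] [ 0.48762952 -0.03101757 -0.02139741] 0.022059639629523623 [0.08844001 3.7527858  2.53532029] [-11.  23. -30.  37.   0. -26.]
```

A slight 4 N side force: the knuckle is probably brushing the magazine. I'll move away in +y and then forward.

Request:
drive_tool(
  series=[
    [0,0.9,0,0,0,0,2.2],
    [1.2,0,0,0,0,0,2.2],
    [1.0,0,0,0,0,0,2.2],
    [0,0,0,0,0,0,2.2],
  ],
)

```text
t: 13.35
tool_pos: [0.5112, -0.0224, -0.0214]
ee_rot: [-180.0, -0.1, 104.9]
wrist_force: [-0.4, -0.5, 0.2]
gripper_width: 0.0218
```

```bash
python3 sb.py; python3 go.py .516 -.024 -.021 105
```

```text
expected px [303.70344941 271.11384659] [ 0.54161523 -0.01389481]
[271 224  21  32 233] [280.98283262 239.9055794 ] [ 0.5164 -0.1487]
[292 262  20  17 273] [301.57875458 269.97435897] [ 0.5434 -0.0203]
cm [ 0.56 -0.17  0.05] rotvec [-0.1 -0.1  0.1] [ 0.51043046 -0.0223091  -0.02149964] 0.021706757350333738 [0.41378726 0.06773053 0.07878653] [-10.  25. -26.  39.   0. -25.]
```

Request:
drive_tool(
  series=[
    [1.0,0,0,0,0,0,2.2],
    [1.0,0.2,0,0,0,0,2.2],
    [1.0,0.3,0,0,0,0,2.2],
    [0,0,0,0,0,0,2.2],
  ],
)

```text
t: 13.8
tool_pos: [0.5421, -0.0168, -0.0218]
ee_rot: [-179.9, -0.1, 104.9]
wrist_force: [0.0, -0.8, -0.2]
gripper_width: 0.022
```

```bash
python3 sb.py; python3 go.py .5995 .0085 -.021 105
```

```text
expected px [294.27059123 277.65156871] [ 0.57233794 -0.00849994]
[284 269  20  17 279] [293.89247312 276.97491039] [ 0.5725 -0.0115]
[247 273  22  37 338] [260.43491124 293.0147929 ] [ 0.6635 -0.022 ]
cm [5.83 2.54 0.1 ] rotvec [-0.1 -0.2  0.1] [ 0.54115318 -0.01691423 -0.02200115] 0.022233546305144694 [-0.23027931  0.0720658   0.43914082] [ -9.  28. -21.  41.   0. -23.]
```

The blank is now centred in the cradle. Continuing, slowing towards the end.

Request:
drive_tool(
  series=[
    [1.0,0.45,0,0,0,0,2.2],
    [1.0,0.45,0,0,0,0,2.2],
    [1.0,0.45,0,0,0,0,2.2],
    [0.8,0.35,0,0,0,0,2.2],
    [0.6,0.25,0,0,0,0,2.2],
    [0,0,0,0,0,0,2.2],
  ],
)

```text
t: 14.45
tool_pos: [0.5863, 0.0041, -0.0226]
ee_rot: [-179.6, -0.1, 104.9]
wrist_force: [-0.1, -0.0, 0.1]
gripper_width: 0.0219
```

```bash
python3 sb.py; python3 go.py .5995 .0085 -.021 105
```

```text
expected px [283.23324013 290.6381553 ] [0.61694408 0.01233891]
[247 273  22  37 324] [260.35185185 292.29012346] [ 0.6635 -0.022 ]
[273 281  21  22 243] [284.28395062 289.88888889] [0.6189 0.0144]
cm [1.37 0.46 0.16] rotvec [-0.  -0.4  0.1] [ 0.58575931  0.00392462 -0.02263214] 0.021571462756531747 [ 0.24798634 -0.65095061 -0.37944078] [ -6.  32. -14.  44.   0. -21.]
```

Request:
drive_tool(
  series=[
    [0.5,0.15,0.1,0,0,0,2.2],
    [0.5,0.15,0,0,0,0,2.2],
    [0.4,0.1,0,0,0,0,2.2],
    [0,0,0,0,0,0,2.2],
  ],
)

```text
t: 14.9
tool_pos: [0.5993, 0.0079, -0.0219]
ee_rot: [-179.5, -0.2, 104.9]
wrist_force: [-0.7, -0.9, -0.1]
gripper_width: 0.022
```

Request:
drive_tool(
  series=[
    [0.3,0.08,0,0,0,0,2.2],
    [0,0,0,0,0,0,2.2],
  ],
)

```text
t: 15.1
tool_pos: [0.5991, 0.008, -0.0225]
ee_rot: [-179.1, -0.2, 104.8]
wrist_force: [-0.6, 0.0, 0.4]
gripper_width: 0.0221
```

Request:
drive_tool(
  series=[
    [0.4,0.1,0,0,0,0,2.2],
    [0.4,0.1,0,0,0,0,2.2],
  ],
)

```text
t: 15.3
tool_pos: [0.5995, 0.0082, -0.0235]
ee_rot: [-178.3, -0.1, 104.8]
wrist_force: [-10.9, -3.7, 9.2]
gripper_width: 0.0221
```

```bash
python3 sb.py; python3 go.py .5995 .0085 -.021 105
```

```text
expected px [279.15362574 294.25761072] [0.63069076 0.01656207]
[247 273  43  37 496] [267.44354839 292.57258065] [ 0.6447 -0.0076]
cm [-0.    0.04  0.26] rotvec [ 0.3 -1.7  0.2] [ 0.59950599  0.00814778 -0.02362637] 0.021750515825707244 [-10.31489474  -4.48722654   7.81680724] [ -5.  35.  -9.  47.  -0. -20.]
```

It is seated: 11 N along the finder's axis, with the TCP exactly where predicted. I'll retreat straight back, lift, and clear the view.

Request:
drive_tool(
  series=[
    [-1,-0.27,0,0,0,0,2.2],
    [-1.5,-0.4,0,0,0,0,2.2],
    [-2,-0.5,0,0,0,0,2.2],
    [-1,-0.2,2,0,0,0,2.2],
    [0,0,4.5,0,0,0,2.2],
    [0,0,4.5,0,0,0,2.2],
    [0,0,4.5,0,0,0,2.2],
    [0,0,4,0,0,0,2.2],
    [-2,-4,0,0,0,0,2.2],
    [-2,-4,0,0,0,0,2.2],
    [-2,-4.5,0,0,0,0,2.2],
    [-2,-4.5,0,0,0,0,2.2],
  ],
)

```text
t: 16.55
tool_pos: [0.4687, -0.1753, 0.1825]
ee_rot: [-179.4, 0.1, 105.5]
wrist_force: [1.1, -0.1, -0.0]
gripper_width: 0.0218
```

Request:
drive_tool(
  series=[
    [-1,-4.5,0,0,0,0,2.2],
    [-1,-4.5,0,0,0,0,2.2],
    [-1,-4.5,0,0,0,0,2.2],
    [0,-3,0,0,0,0,2.2],
    [0,0,0,0,0,0,2.2],
  ],
)

```text
t: 17.05
tool_pos: [0.4374, -0.3535, 0.1851]
ee_rot: [-179.8, 0.6, 105.1]
wrist_force: [-0.0, 1.1, 0.1]
gripper_width: 0.0217
```

```bash
python3 - <<'E'
from m2 import *
T=capture("top");S=capture("scene")
g=np.vstack([np.hstack([cv2.resize(T["img"][120:280,260:450],None,fx=2.1,fy=2.1,interpolation=cv2.INTER_CUBIC),cv2.resize(S["img"][175:335,215:375],None,fx=2.1,fy=2.1,interpolation=cv2.INTER_CUBIC)]),np.hstack([cv2.resize(x["img"],(367,260),interpolation=cv2.INTER_AREA) for x in(T,S)])[:, :735]])if 0 else np.hstack([cv2.resize(T["img"][120:280,260:450],None,fx=2.1,fy=2.1,interpolation=cv2.INTER_CUBIC),cv2.resize(S["img"][175:335,215:375],None,fx=2.1,fy=2.1,interpolation=cv2.INTER_CUBIC)])
lo=cv2.resize(np.hstack([T["img"],S["img"]]),(g.shape[1],int(480*g.shape[1]/1280)),interpolation=cv2.INTER_AREA)
cv2.imwrite("pics/z.png",np.vstack([g,lo][:2])[:600])
C=np.array([.66356,.02578]);ax=np.array([.9653,.2613])
big=T["img"][150:200,280:330].astype(int);m=((big[...,2]-big[...,0]>45)&(big[...,2]>150)).astype(np.uint8)
v,u=np.nonzero(m);pts=np.array([ray(T,280+a,150+b,.015)[:2] for a,b in zip(u,v)])
k=np.linalg.norm(pts-(C-.034*ax),axis=1)<.035
(cx,cy),r=cv2.minEnclosingCircle(pts[k].astype(np.float32))
print("blank circle",cx,cy,r,"offset from seat mm",(np.array([cx,cy])-(C-.034*ax))*1e3,k.sum())
s=get_state();print(s["t"],s["tool_pos"],s["wrist_force"])
E
```

```text
blank circle 0.6391829252243042 0.019399115815758705 0.03257548809051514 offset from seat mm [8.44312522 2.50331582] 236
17.15 [ 0.43736734 -0.34989236  0.18500109] [-0.09258381  1.07639401 -0.99210409]
```

View pics/z.png

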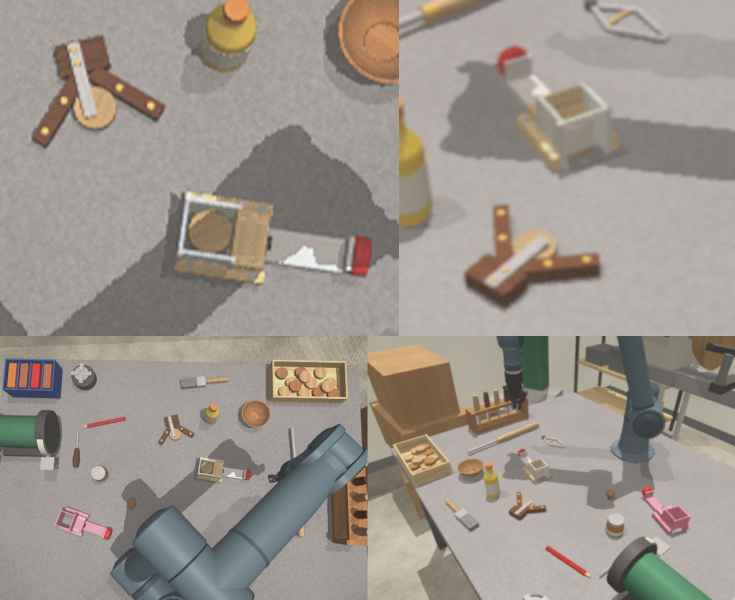

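The top view shows the blank at (95,107), resting in the V and touching both fences. The circle fit (r=32 mm) took in the brass screws, so I'll repeat it on the blank's near rim only.

```bash
python3 - <<'E'
from m2 import *
from scipy.optimize import least_squares
T=capture("top");C=np.array([.66356,.02578]);ax=np.array([.9653,.2613]);st=C-.034*ax
f=4;b=cv2.resize(T["img"][150:200,280:330],None,fx=f,fy=f,interpolation=cv2.INTER_CUBIC).astype(int)
m=((b[...,2]-b[...,0]>45)&(b[...,2]>150)).astype(np.uint8)
n,l,s,ce=cv2.connectedComponentsWithStats(m)
P=lambda u,v,z:ray(T,280+(u+.5)/f-.5,150+(v+.5)/f-.5,z)[:2]
c0=(proj(T,[*st,.015])-[280,150]+.5)*f
i=min((i for i in range(1,n) if s[i,4]>500),key=lambda i:np.hypot(*(ce[i]-c0)))
k=cv2.findContours((l==i).astype(np.uint8),0,1)[0][0][:,0]
q=np.array([P(*p,.015) for p in k]);d=q-st
w=q[(d@np.array([-ax[1],ax[0]])<-.004)]   # right half, away from straightedge
r=least_squares(lambda p:np.hypot(*(w-p).T)-.024,st,loss="soft_l1",f_scale=.001)
print("offset mm",(r.x-st)*1e3,"resid",np.abs(r.fun).mean()*1e3,len(w))
E
```

```text
offset mm [-0.58477995  0.7072842 ] resid 0.2236895635176345 99
```

```bash
python3 -c "
from rig import *
print(finish_job())"
```

```text
the job is handed in; nothing more can be done
None
```

The job is done and handed in at about 17 s. I pressed the plunger once onto its stop (stalled at about 23 N) and let it spring back, and one blank came out. I then slid the blank flat along the bench between the fingertips into the V of the centre finder, and it stalled there at about 11 N. The hand is retracted and clear.

**Last checks:**
- The blank's rim fit puts its centre within about 1 mm of the computed seat (−0.6, +0.7 mm).
- The last picture shows the blank against both fences and the plunger back out. Blanks are still in the magazine, and nothing else appears to have moved.

**What went wrong or disagreed:**
- **Height reading:** the reported tool height was about 28 mm too low, so my first press passed over the knob without moving it. I corrected this from the camera views and a touch on the bench.
- **Force reading:** the wrist force read near zero when I touched the bench, so I relied on stalls and pictures as well.
- **Feeder contact:** the hand brushed something lightly (about 4 N), probably the magazine, while I recentred behind the blank.
- **Off-centre push:** the first push caught the blank off-centre, so I backed off and pushed again.
- **Circle fit:** the first fit at the end was wrong because it included the brass screws, so I repeated it on the blank's rim alone.

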